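# Seam a lid onto a tin with a hand-cranked can seamer

### The job

Seam the lid onto the tin that is clamped in the hand seamer: swing the roll lever in (clockwise) by feel until the roll bears firmly on the rim, the lever then taking about 5 N more push at its knob than its free drag, and leave it there. Turn the crank clockwise at a steady, unhurried pace, never faster than half a turn a second, until the tin's thick side seam has gone past the roll twice but not a third time, keeping hold through each heavy point so that the crank neither springs back nor jumps ahead. Then swing the roll lever all the way back out to its stop, let go, and leave the other things on the bench where they are.

Things in the scene. Friction and masses are not known exactly. Their poses are not given: they have to be found in the camera images.
- seamer: Grey cast hand seamer bolted to the bench: foot plate 180 x 250 mm, a column at one end, a head arm at 190 to 226 mm height reaching from the column over the tin. Origin on the bench under the axis of crank and tin; z up; +y points from the column over the axis to the roll (column 102 mm to -y).
- crank_axis (a point): Point on the vertical axis of crank and tin, 277 mm above the bench, level with the middle of the crank's grip. Turned freely at a steady pace the crank takes about 5 N at its grip.
- crank (a joint): Crank angle, rad, grows clockwise seen from above, several turns; at 0 the arm points along the seamer's +x; starts between -0.6 and 2.2. The tin turns with it. The side seam is at the roll at 3.14, 9.42, 15.71: with the roll on, the last 0.15 rad before takes 9 to 16 N more at the grip, and in the 0.15 rad after the crank is pushed ahead almost as hard.
- crank_grip_mid (a point): Middle of the crank's upright wooden grip, round, 29 mm across, 50 mm tall (252 to 302 mm above the bench), spinning freely on its pin, 110 mm from the axis; the flat arm's top is at 246 mm. Its top is the machine's highest point, so it can be held from above with the hand kept at one yaw.
- tin: Steel tin in the machine, 87 mm across, 116 mm tall, clamped with its lid on; origin under its centre, 50 mm above the bench. Own +x: the crank arm's direction; side seam (upright lap, 1.5 mm proud, 9 mm wide) on its -y side. The seam wants a roll pressure of 40 to 90 N, best 62 N, on the plain rim; over 150 N crushes it.
- roll_lever (a joint): Roll lever angle, rad, 0 at its outer stop (start), grows clockwise seen from above, at most 1.5; stays where left. A cam drives the small seaming roll in by 10 mm per rad. The roll's adjustment is unknown: it meets the rim between 0.3 and 1.0 rad. From there each 0.1 rad adds about 22 N of roll pressure, felt as 1.8 N more push at the knob.
- lever_pivot (a point): Point on the lever's vertical pivot, 250 mm above the bench, level with the middle of its knob; 90 mm from the crank axis on the seamer's +y side. Before the roll meets the rim the lever has an even free drag, 11 N at the knob while moving, less when read just after a stop: compare pushes read in the same way.
- lever_grip (a point): Middle of the roll lever's upright black knob, round, 27 mm across, 40 mm tall (230 to 270 mm above the bench), spinning freely on its pin 125 mm from the lever pivot; the flat lever's top is at 228 mm. Always outside the circle that the crank sweeps.
- sealed_tin: A finished tin like the one in the machine, 87 mm across, 116 mm tall, loose, standing beside the machine; origin under its centre; not to be moved.
- lid_stack: Four loose tin lids in a stack, 92 mm across, 17 mm high, beside the machine; origin under its centre; not to be moved.
- screwdriver: A screwdriver with a red handle lying beside the machine; not to be moved.
- spray_can: A spray can, 66 mm across, 190 mm tall; not to be moved.
- screw_jar: A glass jar with a lid, 72 mm across, 95 mm tall; not to be moved.
- mug: A white mug, 80 mm across, 95 mm tall; not to be moved.
- tape_roll: A roll of tape lying flat, 104 mm across, 25 mm high; not to be moved.
- tape_measure: A yellow tape measure, 75 x 70 x 42 mm; not to be moved.

How it is judged:
By the outcome, as a careful person would: the job done as asked, in the order asked, and still so for the second after the job is handed in, with the robot touching nothing.
It also fails if it takes over 72 s, if anything falls off the work surface, if the arm or the gripper's body presses on something with over 40 N, if the wrist force passes 120 N, or if a joint passes its speed limit or range.

### The arm

A 6-joint arm with a two-finger parallel gripper is mounted at the origin on the work surface. World frame = base frame: x ahead of the robot, y to its left, z up, the work surface at z = 0. Lengths are in mm, angles in rad, forces in N, time in s.
With the tool pointing down it reaches from about 350 to 775 mm from the base axis. Payload 7.3 kg.
Tool frame: the origin (TCP) lies at the very end of the fingers, on their centre line; the grasp point (between the pads) lies 19 mm behind it; z points along the fingers, y is the line along which they close (so a half turn about z gives the same grasp; the last joint's range is limited). The gripper opens to 92 mm and grips with 3 to 60 N. Pads are 19 mm wide; open, the fingers measure 130 mm over their backs; the gripper's body (75 mm by 190 mm) begins 47 mm behind the grasp point.
Start: joints at [-0.146, 0.342, 1.524, -0, 1.275, -0.146], TCP at [525.019, 0.019, 226.741] pointing down, gripper open.
Joint ranges: [-2.53, 2.53], [-0.77, 2.02], [0.04, 2.7], [-1, 4.14], [0.28, 2.66], [-3.11, 3.11]. Speed limits (rad/s): [2.57, 2.57, 3.14, 3.14, 3.14, 3.14].

### API

Orientations are given as [roll, pitch, yaw] about the fixed x, y, z axes, in that order (R = Rz(yaw) Ry(pitch) Rx(roll)).
In Python, from plant import * gives the robot as it stands.
- The arm moves only by the tool arm_command, never from a script. Its arguments are lists of equal length, an entry for each row: "gripper": the finger opening in mm, from 0 to 91.8; "dp": the shift along the tool's x, y, z in units of 25 mm (1.0 is 25 mm), a list of three; "twist": the turn about the tool's z in units of 5 degrees (1.0 is 5 degrees). A call has exactly 5 rows; each row shifts and turns the commanded pose from where the row before left it, along the tool's axes as they then stand; what a row does not reach is not made up. A row lasts 1/8 s, in which the tool goes at most 62.5 mm and 10.7 degrees, less where a joint would pass 70% of its speed; a pose out of reach is approached as far as the arm can. A call is refused whole if a number of a shift passes 1 or a number of a turn 1, either way. A call with a gripper value outside its range is refused whole. The fingers move at their own pace and stop on an object; the grip force is fixed at half the most. Time passes only in rows, so rows that do not move let the fingers close, or fill a call up. It gives the time, the measured TCP pose, the force, the opening and the grip force at its end, in the units of the state.
- get_obs(): the state, without advancing time (a new reading comes with each control period).
- capture(name): name is "scene" or "side" or "wrist"; returns the picture (420x560x3 uint8, red, green, blue); there is no depth.
- get_calibration(name): a dict with "mtx" (3x3 intrinsics, pixels), "position" and "attitude" of the camera in the world; the wrist camera has in their place "mount" (4x4, takes a point from camera to tool coordinates, whose origin is the TCP and whose axes are the flange's). Camera axes: x right, y down, z forward; pixel columns grow to the right and rows downward; lengths in mm; the calibration is good to about 2 mm. A picture is of the moment at which its call begins: read the wrist's pose just before it. get_calibration takes no time and is no camera call.
- close_job(): hands the job in; it is judged then, once.
The state is a dict: "time": time; "joint_positions": joint angles; "dq": joint speeds; "tau": joint torques, N m; "tool_pos": TCP position; "tcp_rot": TCP orientation; "contact_force": force on the tool from outside, world axes, zero at the start; "moment": the same for the moment, N m; "grip_width": finger opening in mm; "finger_force": force on a finger pad.
Only numpy, scipy, OpenCV 4.12 (cv2) and the standard library are available. Lean on these libraries where they do the work, as an engineer would, in place of code of your own. Each camera call takes 0.05 s, during which the arm holds its last target. There are 200 camera calls.

## Working session

There is one attempt and no reset: what is moved stays moved. The work goes in short steps, Python scripts to look and compute and a tool call to move; the robot and the scene stay as the last step left them, time stands still between calls to the robot, and variables do not carry over. Pictures are saved under pics/ and viewed, at most 10 in all, crops included, and the job is handed in when it is done.

Besides the shell and the picture viewer there is one more tool, called after "Request:" as a command line: name --pt "numbers of a row" for each row, then --argument value for the rest. arm_command: Moves the arm, as the interface text tells. Its arguments: {"type":"object","properties":{"gripper":{"type":"array"},"dp":{"type":"array"},"twist":{"type":"array"}},"required":["gripper","dp","twist"]}

```bash
mkdir -p pics; python3 - <<'E'
from plant import *
import cv2,numpy as np
for n in("scene","side"):
    im=capture(n); cv2.imwrite(f"pics/{n}0.png",im[:,:,::-1])
    c=get_calibration(n); print(n,c)
print(get_calibration("wrist")); o=get_obs(); print(o)
a=cv2.imread("pics/scene0.png");b=cv2.imread("pics/side0.png")
E
```

```text
scene {'mtx': array([[456.17169342,   0.        , 284.05353442],
       [  0.        , 456.17169342, 211.46061769],
       [  0.        ,   0.        ,   1.        ]]), 'position': array([1047.01270729, -860.20002306,  920.26070281]), 'attitude': array([-2.19391993,  0.01978488,  0.53842096])}
side {'mtx': array([[452.13390749,   0.        , 286.68100792],
       [  0.        , 452.13390749, 207.48098898],
       [  0.        ,   0.        ,   1.        ]]), 'position': array([-276.00779932,  794.0843229 ,  955.71254933]), 'attitude': array([-2.16890899, -0.02212852, -2.32490209])}
{'mtx': array([[323.31646677,   0.        , 279.01665063],
       [  0.        , 323.31646677, 205.93542851],
       [  0.        ,   0.        ,   1.        ]]), 'mount': array([[ 3.09313823e-04, -9.68206874e-01, -2.50150662e-01,
         6.61371779e+01],
       [ 9.99999946e-01,  3.27817996e-04, -3.23078561e-05,
         3.74120900e-01],
       [ 1.13284577e-04, -2.50150639e-01,  9.68206923e-01,
        -1.57532633e+02],
       [ 0.00000000e+00,  0.00000000e+00,  0.00000000e+00,
         1.00000000e+00]])}
{'time': 0.1, 'joint_positions': array([-1.45992343e-01,  3.42626636e-01,  1.52490238e+00,  9.85906396e-06,
        1.27542010e+00, -1.46013204e-01]), 'dq': array([-0.00121252, -0.00249686, -0.00153085, -0.00050369,  0.00156268,
       -0.00059358]), 'tau': array([ 1.49919495e-03, -4.32001984e+01, -2.44694173e+01,  7.19219679e-02,
        5.25739230e-02, -9.79429342e-05]), 'tool_pos': array([5.24639527e+02, 8.23145222e-02, 2.26134848e+02]), 'tcp_rot': array([-3.14025199e+00, -2.06686641e-04,  1.57081417e+00]), 'contact_force': array([-0.28145868,  0.10913798,  1.17504946]), 'moment': array([ 0.00339407,  0.00166836, -0.02344439]), 'finger_force': 0.0, 'grip_width': 91.90402087866542}
```

View pics/scene0.png

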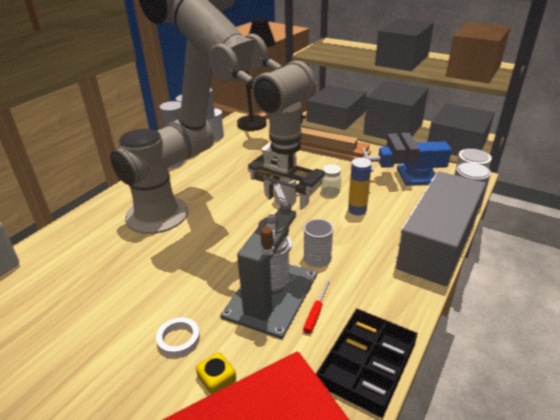

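View pics/side0.png

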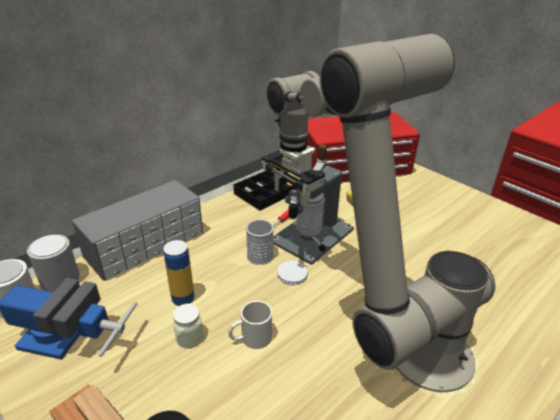

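The scene picture shows the seamer around (270,270), with the brown crank grip at about (267,237). The side picture shows it at about (315,215), partly hidden by the gripper. I'll enlarge both.

```bash
cat > h.py <<'E'
from plant import *
import cv2,numpy as np
from scipy.spatial.transform import Rotation as R
def cam(n,o=None):
    c=get_calibration(n)
    if n=="wrist":
        T=np.eye(4);T[:3,:3]=R.from_euler('xyz',o['tcp_rot']).as_matrix();T[:3,3]=o['tool_pos'];T=T@c['mount'];return c['mtx'],T[:3,:3],T[:3,3]
    return c['mtx'],R.from_euler('xyz',c['attitude']).as_matrix(),np.array(c['position'])
def onz(C,uv,z):
    K,r,p=C; d=r@np.linalg.solve(K,[uv[0],uv[1],1]); return p+d*(z-p[2])/d[2]
def proj(C,X):
    K,r,p=C; q=K@(r.T@(np.asarray(X)-p)); return q[:2]/q[2]
E
python3 - <<'E'
from h import *
a=cv2.imread("pics/scene0.png")[180:340,200:350];b=cv2.imread("pics/side0.png")[150:300,230:370]
f=lambda x:cv2.resize(x,(400,427),interpolation=cv2.INTER_CUBIC)
cv2.imwrite("pics/crop.png",np.hstack([f(a),f(b)]))
S=cam("scene")
for uv in[(224,305),(276,330),(316,270)]:print(onz(S,uv,10))
print(onz(S,(267,237),277))
o=get_obs();im=capture("wrist");cv2.imwrite("pics/w0.png",im[:,:,::-1])
E
```

```text
[ 461.41313659 -227.65063504   10.        ]
[ 625.98149866 -229.89121908   10.        ]
[611.61952798  14.08420536  10.        ]
[ 593.96091606 -201.17394379  277.        ]
```

View pics/crop.png

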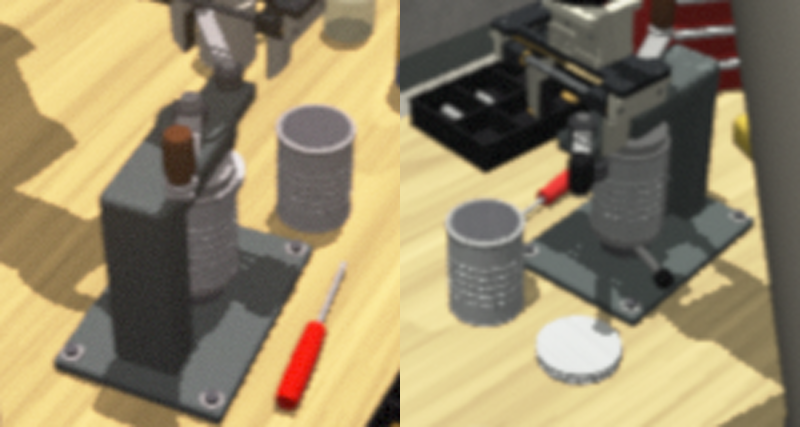

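View pics/w0.png

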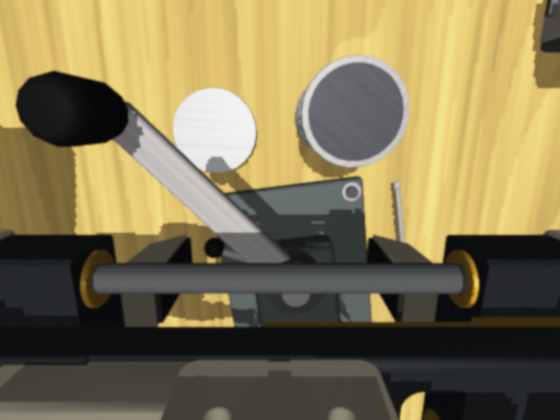

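Wrist view: the lever knob's top is at about (57,108). Its silver bar runs to the lower right, with the pivot near (290,262). The plate's far corners are at (228,193) and (362,178), the lids at (214,130), and the tin at (357,110).

```bash
python3 - <<'E'
from h import *
o=get_obs();W=cam("wrist",o)
im=cv2.imread("pics/w0.png")
m=(im.max(2)<45).astype(np.uint8); m[:,200:]=0; m[170:]=0
n,l,s,c=cv2.connectedComponentsWithStats(m); i=1+s[1:,4].argmax(); print("knob blob",s[i],c[i])
k=onz(W,(57,108),270);print("knob",k)
p=onz(W,(130,117),228);q=onz(W,(265,250),228);print("bar",p,q)
d=(q-p)/np.linalg.norm(q-p); print("dir",d,"pivot est",k[:2]+125*d[:2])
print("circle?",onz(W,(297,293),226),onz(W,(297,293),240))
A=onz(W,(230,193),10);B=onz(W,(364,177),10);print("plate",A,B,np.arctan2((B-A)[1],(B-A)[0]))
print("cornerE dir: ",onz(W,(367,250),10))
S=cam("scene")
for z,uv in[(302,(267,228)),(252,(267,247))]:print("grip",onz(S,uv,z))
# silver crank arm etc
for uv in[(275,214)]:print(onz(S,uv,246))
E
```

```text
knob blob [  17   72  111   74 6264] [ 70.95530013 109.76644317]
knob [450.22717178  70.89122149 270.        ]
bar [455.79859546  68.62812333 228.        ] [517.85390412   2.50086799 228.        ]
dir [ 0.68429909 -0.72920145  0.        ] pivot est [535.76455846 -20.25895942]
circle? [534.82651877 -23.23097051 226.        ] [533.97714684 -15.29569005 240.        ]
plate [466.88573495 -14.55003954  10.        ] [623.95537497   4.6163309   10.        ] 0.12142437064053681
cornerE dir:  [633.67871887 -86.53640985  10.        ]
grip [ 594.48630681 -200.06480561  302.        ]
grip [ 595.79456072 -205.97333607  252.        ]
[540.08194559 -81.91601532 246.        ]
```

Request:
arm_command --gripper '[91.8,91.8,91.8,91.8,91.8]' --pt "0 0 -1" --pt "0 -0.5 -1" --pt "0.6 -1 -0.8" --pt "0.7 -1 0" --pt "0 -0.5 0" --twist '[0,0,0,0,0]'

```text
time: 0.78
tool_pos: [448.9, 33.2, 296.9]
tcp_rot: [3.141, -0.0, 1.572]
contact_force: [-0.1, 0.1, 0.3]
grip_width: 92.0
finger_force: 0.0
```

```bash
python3 - <<'E'
from h import *
o=get_obs();print(o['time'],o['tool_pos'],o['tcp_rot'],o['contact_force'])
im=capture("wrist");cv2.imwrite("pics/w1.png",im[:,:,::-1])
W=cam("wrist",o);print(W[2],proj(W,[450,71,270]),proj(W,[535.5,-21,228]),proj(W,[542,-111,246]))
E
```

```text
0.775 [448.92846256  33.22297035 296.86579277] [ 3.14142749e+00 -6.50561239e-05  1.57230620e+00] [-0.14522065  0.07728464  0.32805063]
[449.17536991  99.35009067 454.4021797 ] [280.34626513 173.42480757] [390.64917467 283.80661878] [396.47188798 398.71746297]
```

View pics/w1.png

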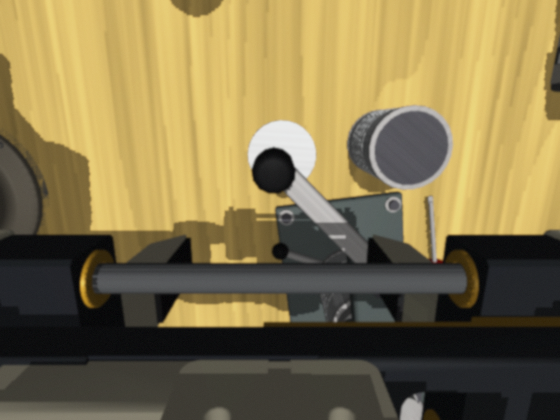

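The knob top shows at (274,170), so the knob is at about (446.5, 73). I'll go over it, lower and grip.

Request:
arm_command --gripper '[91.8,91.8,91.8,91.8,60]' --pt "0.8 -0.1 0" --pt "0.8 0 0.6" --pt "0 0 1" --pt "0 0 0.95" --pt "0 0 0" --twist '[0,0,0,0,0]'

```text
time: 1.45
tool_pos: [446.9, 72.0, 231.3]
tcp_rot: [-3.138, 0.0, 1.57]
contact_force: [0.3, -0.7, 0.1]
grip_width: 85.3
finger_force: 0.0
```

Request:
arm_command --gripper '[20,20,20,20,20]' --pt "0 0 0" --pt "0 0 0" --pt "0 0 0" --pt "0 0 0" --pt "0 0 0" --twist '[0,0,0,0,0]'

```text
time: 2.08
tool_pos: [447.5, 72.5, 233.1]
tcp_rot: [3.141, 0.0, 1.571]
contact_force: [-1.3, 0.3, 0.5]
grip_width: 36.2
finger_force: 0.0
```

Request:
arm_command --gripper '[20,20,20,20,20]' --pt "0 0 0" --pt "0 0 0" --pt "0 0 0" --pt "0 0 0" --pt "0 0 0" --twist '[0,0,0,0,0]'

```text
time: 2.7
tool_pos: [445.4, 72.6, 232.9]
tcp_rot: [-3.137, 0.0, 1.571]
contact_force: [-8.3, -0.4, 4.5]
grip_width: 26.6
finger_force: 30.0
```

```bash
python3 - <<'E'
from h import *
# arc rows for lever: pivot, start angle, step
P=np.array([535.5,-21]);k=np.array([446.8,72.4]);d=k-P;print(np.linalg.norm(d),np.arctan2(d[1],d[0]))
for P in([535,-19],[533,-19],):
    a=np.arctan2(*(k-np.array(P))[::-1]);r=np.linalg.norm(k-np.array(P))
    t=a-np.arange(0,1.51,.08);X=np.array(P)[:,None]+125*np.array([np.cos(t),np.sin(t)])
    print(r); print(np.round(np.diff(X)[::-1].T/25,2).tolist())
E
```

```text
128.80702620587124 2.3303902245535375
127.01653435675215
[[0.27, 0.3], [0.24, 0.32], [0.21, 0.34], [0.19, 0.35], [0.16, 0.37], [0.13, 0.38], [0.1, 0.39], [0.07, 0.39], [0.03, 0.4], [0.0, 0.4], [-0.03, 0.4], [-0.06, 0.4], [-0.09, 0.39], [-0.12, 0.38], [-0.15, 0.37], [-0.18, 0.36], [-0.21, 0.34], [-0.24, 0.32]]
125.6359821070381
[[0.26, 0.3], [0.24, 0.32], [0.21, 0.34], [0.18, 0.36], [0.15, 0.37], [0.12, 0.38], [0.09, 0.39], [0.06, 0.4], [0.03, 0.4], [-0.0, 0.4], [-0.03, 0.4], [-0.07, 0.39], [-0.1, 0.39], [-0.13, 0.38], [-0.16, 0.37], [-0.19, 0.35], [-0.21, 0.34], [-0.24, 0.32]]
```

Request:
arm_command --gripper '[20,20,20,20,20]' --pt "0.17 0.18 0" --pt "0.16 0.19 0" --pt "0.15 0.2 0" --pt "0.14 0.21 0" --pt "0.13 0.21 0" --twist '[0,0,0,0,0]'

```text
time: 3.32
tool_pos: [469.3, 91.0, 232.9]
tcp_rot: [-3.135, 0.001, 1.571]
contact_force: [-13.0, -2.8, 7.2]
grip_width: 26.5
finger_force: 30.0
```

```bash
cat > lev.py <<'E'
from h import *
import sys,json,os
o=get_obs();P=np.array([534,-19.]);d=o['tool_pos'][:2]-P;t=np.arctan2(d[1],d[0])
f=o['contact_force'][:2];tan=np.array([np.sin(t),-np.cos(t)]);rad=d/np.linalg.norm(d)
print("t",o['time'],"pos",o['tool_pos'],"r",np.linalg.norm(d),"lev",2.339-t,"push",-f@tan,"rad",f@rad,"fz",o['contact_force'][2],"w",o['grip_width'])
E
python3 lev.py
```

```text
t 3.325 pos [469.26693764  91.01525677 232.86162523] r 127.64688043300787 lev 0.23635667395548898 push 12.61397804112776 rad 4.127485847964753 fz 7.2207212843563156 w 26.546643185133004
```

Request:
arm_command --gripper '[20,20,20,20,20]' --pt "0.12 0.22 0" --pt "0.11 0.22 0" --pt "0.1 0.23 0" --pt "0.09 0.23 0" --pt "0.08 0.24 0" --twist '[0,0,0,0,0]'

```text
time: 3.95
tool_pos: [498.0, 103.5, 232.9]
tcp_rot: [-3.135, 0.001, 1.571]
contact_force: [-12.1, -2.2, 6.9]
grip_width: 26.4
finger_force: 30.0
```

```bash
python3 lev.py
```

```text
t 3.95 pos [497.97025086 103.51330542 232.86836426] r 127.70142061309481 lev 0.48217909632724476 push 12.197651948369364 rad 1.285680256322831 fz 6.923146846184362 w 26.3817611886974
```

Request:
arm_command --gripper '[20,20,20,20,20]' --pt "0.04 0.15 0" --pt "0.04 0.15 0" --pt "0.03 0.15 0" --pt "0.03 0.15 0" --pt "0.02 0.15 0" --twist '[0,0,0,0,0]'

```text
time: 4.58
tool_pos: [516.8, 107.5, 232.9]
tcp_rot: [-3.135, 0.001, 1.571]
contact_force: [-11.1, -1.6, 6.9]
grip_width: 26.4
finger_force: 30.0
```

```bash
python3 lev.py
```

```text
t 4.575 pos [516.76244453 107.45506755 232.92555712] r 127.62451734465931 lev 0.6327250050615345 push 11.233274768663179 rad -0.07328405198455941 fz 6.883063481155118 w 26.407984798740415
```

Request:
arm_command --gripper '[20,20,20,20,20]' --pt "0.02 0.15 0" --pt "0.01 0.15 0" --pt "0.01 0.15 0" --pt "0.01 0.15 0" --pt "0 0.15 0" --twist '[0,0,0,0,0]'

```text
time: 5.2
tool_pos: [535.1, 108.5, 232.9]
tcp_rot: [-3.134, 0.001, 1.571]
contact_force: [-13.1, -3.4, 7.4]
grip_width: 26.3
finger_force: 30.0
```

```bash
python3 lev.py
```

```text
t 5.2 pos [535.10525142 108.5383626  232.89869013] r 127.54315157951072 lev 0.7768694873882294 push 13.097909672961018 rad -3.542243501706395 fz 7.427739392403787 w 26.327942746441792
```

Request:
arm_command --gripper '[20,20,20,20,20]' --pt "0 0.15 0" --pt "-0.01 0.15 0" --pt "-0.01 0.15 0" --pt "-0.02 0.15 0" --pt "-0.02 0.15 0" --twist '[0,0,0,0,0]'

```text
time: 5.82
tool_pos: [553.2, 106.9, 232.9]
tcp_rot: [-3.133, 0.002, 1.571]
contact_force: [-17.5, -4.9, 8.3]
grip_width: 26.7
finger_force: 30.0
```

```bash
python3 lev.py
```

```text
t 5.825 pos [553.19889263 106.93587115 232.85658499] r 127.39089889557765 lev 0.9194886034146408 push 16.572029838831604 rad -7.452130021816287 fz 8.340757816732273 w 26.690847288949996
```

The push is now about 5 N above the free drag, so this is the place to stop. I'll let go here.

Request:
arm_command --gripper '[27,50,70,91.8,91.8]' --pt "0 0 0" --pt "0 0 0" --pt "0 0 0" --pt "0 0 0" --pt "0 0 0" --twist '[0,0,0,0,0]'

```text
time: 6.45
tool_pos: [557.2, 107.5, 232.9]
tcp_rot: [3.141, 0.0, 1.571]
contact_force: [0.4, -0.6, -0.8]
grip_width: 62.4
finger_force: 0.0
```

```bash
python3 lev.py; python3 - <<'E'
from h import *
from scipy.optimize import least_squares
X=np.array([[469.27,91.02],[497.97,103.51],[516.76,107.46],[535.1,108.54],[553.2,106.94],[445.4,72.6]])
s=least_squares(lambda p:np.hypot(*(X-p).T)-125,[534,-19]);print(s.x,s.fun)
E
```

```text
t 6.45 pos [557.15447687 107.51950876 232.8818011 ] r 128.6208221696025 lev 0.9492116932802188 push -0.49443800905408875 rad -0.5390001211637941 fz -0.7876460609122184 w 62.36887351242144
[533.12563021 -16.44628978] [ 0.00617964  0.00171916 -0.01759124  0.00188306  0.00862702  0.00011168]
```

Request:
arm_command --gripper '[91.8,91.8,91.8,91.8,91.8]' --pt "0 0 -0.4" --pt "0 0 -1" --pt "0 0 -1" --pt "-1 0.3 -1" --pt "-1 0.3 -0.8" --twist '[0,0,0,0,0]'

```text
time: 7.08
tool_pos: [572.3, 57.2, 340.0]
tcp_rot: [3.139, 0.0, 1.572]
contact_force: [-1.4, 0.2, -0.2]
grip_width: 91.6
finger_force: 0.0
```

Request:
arm_command --gripper '[91.8,91.8,91.8,91.8,91.8]' --pt "-1 0.3 0" --pt "-1 0.3 0" --pt "-1 0.3 0" --pt "-1 0 0" --pt "-1 0 0" --twist '[0,0,0,0,0]'

```text
time: 7.7
tool_pos: [594.6, -68.3, 338.7]
tcp_rot: [3.141, 0.0, 1.571]
contact_force: [0.3, 0.2, 0.5]
grip_width: 91.9
finger_force: 0.0
```

Request:
arm_command --gripper '[91.8,91.8,91.8,91.8,91.8]' --pt "-1 0 0" --pt "-1 0 0" --pt "-1 0 0" --pt "-1 0 0" --pt "-1 0 0" --twist '[0,0,0,0,0]'

```text
time: 8.32
tool_pos: [594.6, -193.4, 338.7]
tcp_rot: [3.141, 0.0, 1.571]
contact_force: [0.1, -0.1, 0.3]
grip_width: 91.7
finger_force: 0.0
```

Request:
arm_command --gripper '[91.8,91.8,91.8,91.8,91.8]' --pt "-0.8 0 0" --pt "-0.7 0 0" --pt "0 0 0" --pt "0 0 0" --pt "0 0 0" --twist '[0,0,0,0,0]'

```text
time: 8.95
tool_pos: [594.6, -229.2, 338.2]
tcp_rot: [3.141, -0.0, 1.572]
contact_force: [-0.2, 0.6, 0.3]
grip_width: 91.7
finger_force: 0.0
```

```bash
python3 - <<'E'
from h import *
o=get_obs();print(o['time'],o['tool_pos'])
im=capture("wrist");cv2.imwrite("pics/w2.png",im[:,:,::-1])
W=cam("wrist",o);print(W[2],proj(W,[594.5,-201,302]),proj(W,[543.7,-105.7,246]))
E
```

```text
8.95 [ 594.6446003  -229.15233268  338.18274738]
[ 594.90556213 -163.03683193  495.72380287] [278.21484455 186.77680867] [206.27022195  38.16709565]
```

View pics/w2.png

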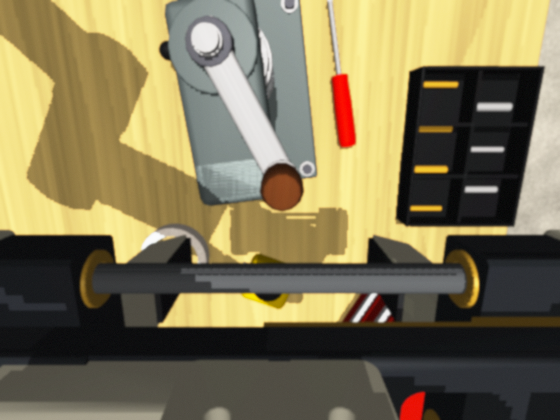

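The grip's top is at (281,187) and the hub at (206,40). Both match the estimates: grip at (596,-201), axis at (543.7,-106). I'll grip it.

Request:
arm_command --gripper '[91.8,91.8,91.8,91.8,70]' --pt "0.6 0.06 0" --pt "0.52 0 0.4" --pt "0 0 1" --pt "0 0 1" --pt "0 0 1" --twist '[0,0,0,0,0]'

```text
time: 9.62
tool_pos: [596.1, -200.5, 252.5]
tcp_rot: [3.141, -0.0, 1.572]
contact_force: [-0.5, -0.2, -0.4]
grip_width: 86.0
finger_force: 0.0
```

Request:
arm_command --gripper '[20,20,20,20,20]' --pt "0 0 0" --pt "0 0 0" --pt "0 0 0" --pt "0 0 0" --pt "0 0 0" --twist '[0,0,0,0,0]'

```text
time: 10.25
tool_pos: [596.1, -202.1, 253.4]
tcp_rot: [3.141, 0.0, 1.571]
contact_force: [0.2, 0.6, 0.6]
grip_width: 36.5
finger_force: 0.0
```

Request:
arm_command --gripper '[20,20,20,20,20]' --pt "0 0 0" --pt "0 0 0" --pt "0 0 0" --pt "0 0 0" --pt "0 0 0" --twist '[0,0,0,0,0]'

```text
time: 10.88
tool_pos: [596.1, -202.1, 253.1]
tcp_rot: [3.141, 0.0, 1.571]
contact_force: [1.1, -1.6, 1.6]
grip_width: 28.2
finger_force: 30.0
```

```bash
cat > cr.py <<'E'
from h import *
import sys
# usage: cr.py step n : print state, then rows (tool x=world y, tool y=world x) from commanded pos
A=np.array([float(v) for v in open('axis').read().split()]) 
o=get_obs();d=o['tool_pos'][:2]-A;th=np.arctan2(d[1],d[0]);r=np.linalg.norm(d)
ang=-th+0.12
f=o['contact_force'];tan=np.array([d[1],-d[0]])/r
print("t",round(o['time'],2),"pos",o['tool_pos'].round(1),"r",r.round(1),"crank(mod)",(ang%6.2832).round(3),"push",(-f[:2]@tan).round(1),"rad",(f[:2]@d/r).round(1),"fz",f[2].round(1),"w",o['grip_width'].round(1))
if len(sys.argv)>1:
    s=float(sys.argv[1]);t=th-s*(np.arange(int(sys.argv[2])+1))
    X=A[:,None]+110*np.array([np.cos(t),np.sin(t)])
    q=np.round(np.diff(X)[::-1].T/25,2)
    for i in range(0,len(q),5): print((ang+s*i).round(2),[[a,b,0] for a,b in q[i:i+5].tolist()])
E
echo 543.7 -105.9 > axis; python3 cr.py 0.12 15
```

```text
Traceback (most recent call last):
  File "cr.py", line 8, in <module>
    print("t",round(o['time'],2),"pos",o['tool_pos'].round(1),"r",r.round(1),"crank(mod)",(ang%6.2832).round(3),"push",(-f[:2]@tan).round(1),"rad",(f[:2]@d/r).round(1),"fz",f[2].round(1),"w",o['grip_width'].round(1))
                                                                                                                                                                                               ^^^^^^^^^^^^^^^^^^^^^
AttributeError: 'float' object has no attribute 'round'
```

```bash
sed -i "s/o\['grip_width'\].round(1)/round(o['grip_width'],1)/" cr.py; python3 cr.py 0.12 5
```

```text
t 10.88 pos [ 596.1 -202.1  253.1] r 109.6 crank(mod) 1.192 push 0.2 rad 1.9 fz 1.6 w 28.2
1.19 [[-0.22, -0.48, 0], [-0.17, -0.5, 0], [-0.1, -0.52, 0], [-0.04, -0.53, 0], [0.02, -0.53, 0]]
```

Request:
arm_command --gripper '[20,20,20,20,20]' --pt "-0.22 -0.48 0" --pt "-0.17 -0.5 0" --pt "-0.1 -0.52 0" --pt "-0.04 -0.53 0" --pt "0.02 -0.53 0" --twist '[0,0,0,0,0]'

```text
time: 11.5
tool_pos: [534.5, -214.6, 253.2]
tcp_rot: [3.135, 0.0, 1.571]
contact_force: [13.4, 0.9, -3.4]
grip_width: 28.7
finger_force: 30.0
```

```bash
python3 cr.py 0.12 10
```

```text
t 11.5 pos [ 534.5 -214.6  253.2] r 109.1 crank(mod) 1.775 push 13.3 rad -2.0 fz -3.4 w 28.7
1.78 [[0.08, -0.52, 0], [0.14, -0.51, 0], [0.2, -0.49, 0], [0.26, -0.46, 0], [0.31, -0.43, 0]]
2.38 [[0.36, -0.39, 0], [0.4, -0.34, 0], [0.44, -0.29, 0], [0.47, -0.24, 0], [0.5, -0.18, 0]]
```

Request:
arm_command --gripper '[20,20,20,20,20]' --pt "0.08 -0.52 0" --pt "0.14 -0.51 0" --pt "0.2 -0.49 0" --pt "0.26 -0.46 0" --pt "0.31 -0.43 0" --twist '[0,0,0,0,0]'

```text
time: 12.12
tool_pos: [474.6, -190.1, 253.2]
tcp_rot: [3.134, 0.001, 1.571]
contact_force: [15.0, 0.5, -3.7]
grip_width: 28.5
finger_force: 30.0
```

```bash
python3 cr.py 0.12 15
```

```text
t 12.12 pos [ 474.6 -190.1  253.2] r 108.9 crank(mod) 2.378 push 11.3 rad -9.9 fz -3.7 w 28.5
2.38 [[0.36, -0.39, 0], [0.4, -0.34, 0], [0.44, -0.29, 0], [0.47, -0.24, 0], [0.5, -0.18, 0]]
2.98 [[0.51, -0.12, 0], [0.52, -0.05, 0], [0.53, 0.01, 0], [0.52, 0.07, 0], [0.51, 0.13, 0]]
3.58 [[0.49, 0.19, 0], [0.46, 0.25, 0], [0.43, 0.31, 0], [0.39, 0.35, 0], [0.35, 0.4, 0]]
```

Request:
arm_command --gripper '[20,20,20,20,20]' --pt "0.37 -0.37 0" --pt "0.4 -0.33 0" --pt "0.44 -0.28 0" --pt "0.47 -0.23 0" --pt "0.5 -0.17 0" --twist '[0,0,0,0,0]'

```text
time: 12.75
tool_pos: [439.3, -137.4, 253.2]
tcp_rot: [3.136, 0.005, 1.57]
contact_force: [11.0, -8.9, -6.9]
grip_width: 28.8
finger_force: 30.0
```

```bash
python3 cr.py 0.12 10
```

```text
t 12.75 pos [ 439.3 -137.4  253.2] r 109.0 crank(mod) 2.968 push 11.7 rad -8.0 fz -6.9 w 28.8
2.97 [[0.51, -0.12, 0], [0.52, -0.06, 0], [0.53, 0.0, 0], [0.52, 0.07, 0], [0.51, 0.13, 0]]
3.57 [[0.49, 0.19, 0], [0.47, 0.25, 0], [0.43, 0.3, 0], [0.39, 0.35, 0], [0.35, 0.4, 0]]
```

Request:
arm_command --gripper '[20,20,20,20,20]' --pt "0.51 -0.1 0" --pt "0.52 -0.04 0" --pt "0.52 0.01 0" --pt "0.52 0.07 0" --pt "0.51 0.13 0" --twist '[0,0,0,0,0]'

```text
time: 13.38
tool_pos: [439.0, -73.5, 253.1]
tcp_rot: [3.141, 0.006, 1.57]
contact_force: [1.9, -11.7, -1.8]
grip_width: 28.7
finger_force: 30.0
```

```bash
python3 cr.py 0.12 10
```

```text
t 13.38 pos [439.  -73.5 253.1] r 109.5 crank(mod) 3.561 push 10.6 rad -5.3 fz -1.8 w 28.7
-2.72 [[0.49, 0.19, 0], [0.47, 0.24, 0], [0.44, 0.3, 0], [0.4, 0.35, 0], [0.35, 0.39, 0]]
-2.12 [[0.3, 0.43, 0], [0.25, 0.47, 0], [0.19, 0.49, 0], [0.13, 0.51, 0], [0.07, 0.52, 0]]
```

Past the seam once, at a steady pace. I'll carry on.

Request:
arm_command --gripper '[20,20,20,20,20]' --pt "0.49 0.2 0" --pt "0.47 0.25 0" --pt "0.43 0.3 0" --pt "0.4 0.35 0" --pt "0.35 0.39 0" --twist '[0,0,0,0,0]'

```text
time: 14.0
tool_pos: [475.0, -19.6, 253.1]
tcp_rot: [-3.138, 0.005, 1.57]
contact_force: [-5.1, -12.0, 2.1]
grip_width: 28.6
finger_force: 30.0
```

Request:
arm_command --gripper '[20,20,20,20,20]' --pt "0.3 0.43 0" --pt "0.25 0.47 0" --pt "0.19 0.49 0" --pt "0.13 0.51 0" --pt "0.07 0.52 0" --twist '[0,0,0,0,0]'

```text
time: 14.62
tool_pos: [534.3, 4.7, 253.1]
tcp_rot: [-3.135, 0.003, 1.57]
contact_force: [-14.2, -7.3, 8.5]
grip_width: 28.5
finger_force: 30.0
```

```bash
python3 cr.py 0.12 10
```

```text
t 14.62 pos [534.3   4.7 253.1] r 111.0 crank(mod) 4.747 push 14.7 rad -6.1 fz 8.5 w 28.5
-1.54 [[0.01, 0.53, 0], [-0.05, 0.53, 0], [-0.11, 0.52, 0], [-0.17, 0.5, 0], [-0.23, 0.47, 0]]
-0.94 [[-0.29, 0.44, 0], [-0.34, 0.41, 0], [-0.38, 0.36, 0], [-0.42, 0.31, 0], [-0.46, 0.26, 0]]
```

Request:
arm_command --gripper '[20,20,20,20,20]' --pt "-0.01 0.53 0" --pt "-0.07 0.52 0" --pt "-0.12 0.51 0" --pt "-0.18 0.49 0" --pt "-0.24 0.47 0" --twist '[0,0,0,0,0]'

```text
time: 15.25
tool_pos: [597.0, -8.3, 253.1]
tcp_rot: [-3.135, -0.002, 1.572]
contact_force: [-12.0, 4.1, 7.1]
grip_width: 28.6
finger_force: 30.0
```

Request:
arm_command --gripper '[20,20,20,20,20]' --pt "-0.29 0.44 0" --pt "-0.34 0.41 0" --pt "-0.38 0.36 0" --pt "-0.42 0.31 0" --pt "-0.46 0.26 0" --twist '[0,0,0,0,0]'

```text
time: 15.88
tool_pos: [642.1, -54.2, 253.1]
tcp_rot: [-3.136, -0.004, 1.573]
contact_force: [-10.1, 7.3, 5.1]
grip_width: 28.3
finger_force: 30.0
```

```bash
python3 cr.py 0.12 10; python3 - <<'E'
from h import *
from scipy.optimize import least_squares
X=np.array([[596.1,-202.1],[534.5,-214.6],[474.6,-190.1],[439.3,-137.4],[439,-73.5],[475,-19.6],[534.3,4.7],get_obs()['tool_pos'][:2]])
s=least_squares(lambda p:np.hypot(*(X-p).T)-110,[544,-105]);print(s.x,s.fun)
E
```

```text
t 15.88 pos [642.1 -54.2 253.1] r 111.2 crank(mod) 5.92 push 11.2 rad -5.6 fz 5.1 w 28.3
-0.36 [[-0.48, 0.22, 0], [-0.5, 0.16, 0], [-0.52, 0.1, 0], [-0.53, 0.03, 0], [-0.53, -0.03, 0]]
0.24 [[-0.52, -0.09, 0], [-0.5, -0.15, 0], [-0.48, -0.21, 0], [-0.45, -0.27, 0], [-0.42, -0.32, 0]]
[ 544.41328021 -104.96170633] [0.03347263 0.08555111 0.1018762  0.00474795 0.00817519 0.0219268
 0.12705513 0.10643308]
```

```bash
echo 544.4 -105.0 > axis; python3 cr.py 0.12 15
```

```text
t 15.88 pos [642.1 -54.2 253.1] r 110.1 crank(mod) 5.924 push 11.2 rad -5.6 fz 5.1 w 28.3
-0.36 [[-0.48, 0.21, 0], [-0.5, 0.16, 0], [-0.52, 0.09, 0], [-0.53, 0.03, 0], [-0.53, -0.03, 0]]
0.24 [[-0.52, -0.09, 0], [-0.5, -0.16, 0], [-0.48, -0.22, 0], [-0.45, -0.27, 0], [-0.42, -0.32, 0]]
0.84 [[-0.37, -0.37, 0], [-0.33, -0.41, 0], [-0.28, -0.45, 0], [-0.22, -0.48, 0], [-0.16, -0.5, 0]]
```

Request:
arm_command --gripper '[20,20,20,20,20]' --pt "-0.48 0.2 0" --pt "-0.5 0.15 0" --pt "-0.52 0.09 0" --pt "-0.53 0.03 0" --pt "-0.53 -0.03 0" --twist '[0,0,0,0,0]'

```text
time: 16.5
tool_pos: [653.9, -117.0, 253.1]
tcp_rot: [-3.138, -0.006, 1.574]
contact_force: [-6.8, 15.6, 6.1]
grip_width: 28.4
finger_force: 30.0
```

Request:
arm_command --gripper '[20,20,20,20,20]' --pt "-0.52 -0.09 0" --pt "-0.5 -0.16 0" --pt "-0.48 -0.22 0" --pt "-0.45 -0.27 0" --pt "-0.42 -0.32 0" --twist '[0,0,0,0,0]'

```text
time: 17.12
tool_pos: [629.0, -175.5, 253.2]
tcp_rot: [3.141, -0.007, 1.574]
contact_force: [0.5, 14.7, 3.4]
grip_width: 28.4
finger_force: 30.0
```

```bash
python3 cr.py 0.12 15
```

```text
t 17.12 pos [ 629.  -175.5  253.2] r 110.1 crank(mod) 0.814 push 11.6 rad -9.1 fz 3.4 w 28.4
0.81 [[-0.38, -0.36, 0], [-0.34, -0.4, 0], [-0.29, -0.44, 0], [-0.23, -0.47, 0], [-0.17, -0.5, 0]]
1.41 [[-0.11, -0.52, 0], [-0.05, -0.53, 0], [0.01, -0.53, 0], [0.08, -0.52, 0], [0.14, -0.51, 0]]
2.01 [[0.2, -0.49, 0], [0.25, -0.46, 0], [0.31, -0.43, 0], [0.36, -0.39, 0], [0.4, -0.34, 0]]
```

Request:
arm_command --gripper '[20,20,20,20,20]' --pt "-0.36 -0.38 0" --pt "-0.32 -0.42 0" --pt "-0.28 -0.45 0" --pt "-0.23 -0.48 0" --pt "-0.16 -0.5 0" --twist '[0,0,0,0,0]'

```text
time: 17.75
tool_pos: [574.8, -210.8, 253.2]
tcp_rot: [3.137, -0.004, 1.573]
contact_force: [8.6, 10.6, 0.8]
grip_width: 28.4
finger_force: 30.0
```

Request:
arm_command --gripper '[20,20,20,20,20]' --pt "-0.1 -0.52 0" --pt "-0.04 -0.53 0" --pt "0.02 -0.53 0" --pt "0.08 -0.52 0" --pt "0.14 -0.51 0" --twist '[0,0,0,0,0]'

```text
time: 18.38
tool_pos: [510.4, -209.7, 253.2]
tcp_rot: [3.135, -0.002, 1.572]
contact_force: [17.2, 4.7, -3.3]
grip_width: 28.6
finger_force: 30.0
```

```bash
python3 cr.py 0.12 15
```

```text
t 18.38 pos [ 510.4 -209.7  253.2] r 110.1 crank(mod) 2.005 push 14.9 rad -9.8 fz -3.3 w 28.6
2.0 [[0.19, -0.49, 0], [0.25, -0.46, 0], [0.3, -0.43, 0], [0.35, -0.39, 0], [0.4, -0.35, 0]]
2.6 [[0.44, -0.3, 0], [0.47, -0.24, 0], [0.49, -0.18, 0], [0.51, -0.12, 0], [0.52, -0.06, 0]]
3.2 [[0.53, 0.0, 0], [0.52, 0.06, 0], [0.51, 0.13, 0], [0.49, 0.19, 0], [0.47, 0.25, 0]]
```

Request:
arm_command --gripper '[20,20,20,20,20]' --pt "0.22 -0.48 0" --pt "0.27 -0.45 0" --pt "0.31 -0.42 0" --pt "0.36 -0.38 0" --pt "0.41 -0.34 0" --twist '[0,0,0,0,0]'

```text
time: 19.0
tool_pos: [458.3, -173.4, 253.2]
tcp_rot: [3.135, 0.004, 1.57]
contact_force: [15.5, -8.5, -8.1]
grip_width: 28.5
finger_force: 30.0
```

Request:
arm_command --gripper '[20,20,20,20,20]' --pt "0.44 -0.29 0" --pt "0.47 -0.23 0" --pt "0.49 -0.17 0" --pt "0.51 -0.11 0" --pt "0.52 -0.05 0" --twist '[0,0,0,0,0]'

```text
time: 19.62
tool_pos: [435.1, -115.8, 253.1]
tcp_rot: [3.141, 0.01, 1.569]
contact_force: [0.0, -11.6, -0.7]
grip_width: 28.5
finger_force: 30.0
```

```bash
python3 cr.py 0.12 10
```

```text
t 19.62 pos [ 435.1 -115.8  253.1] r 109.9 crank(mod) 3.163 push 11.5 rad 1.1 fz -0.7 w 28.5
3.16 [[0.53, -0.02, 0], [0.53, 0.04, 0], [0.52, 0.11, 0], [0.5, 0.17, 0], [0.48, 0.23, 0]]
3.76 [[0.45, 0.28, 0], [0.41, 0.33, 0], [0.37, 0.38, 0], [0.32, 0.42, 0], [0.27, 0.46, 0]]
```

Request:
arm_command --gripper '[20,20,20,20,20]' --pt "0.53 -0.02 0" --pt "0.53 0.04 0" --pt "0.52 0.11 0" --pt "0.42 0.14 0" --pt "0.25 0.12 0" --twist '[0,0,0,0,0]'

```text
time: 20.25
tool_pos: [445.3, -57.3, 253.2]
tcp_rot: [3.14, 0.005, 1.57]
contact_force: [1.7, -16.0, -2.3]
grip_width: 28.6
finger_force: 30.0
```

Request:
arm_command --gripper '[28,30,40,60,91.8]' --pt "0 0 0" --pt "0 0 0" --pt "0 0 0" --pt "0 0 0" --pt "0 0 0" --twist '[0,0,0,0,0]'

```text
time: 20.88
tool_pos: [444.2, -54.8, 252.9]
tcp_rot: [-3.141, -0.0, 1.571]
contact_force: [-0.8, -0.5, -0.1]
grip_width: 55.2
finger_force: 0.0
```

```bash
python3 cr.py
```

```text
t 20.88 pos [444.2 -54.8 252.9] r 112.1 crank(mod) 3.726 push 0.8 rad 0.5 fz -0.1 w 55.2
```

Request:
arm_command --gripper '[91.8,91.8,91.8,91.8,91.8]' --pt "0 0 0" --pt "0 0 -0.4" --pt "0 0 -1" --pt "0 0 -1" --pt "0.5 0.4 -0.6" --twist '[0,0,0,0,0]'

```text
time: 21.5
tool_pos: [454.7, -42.8, 330.1]
tcp_rot: [3.139, 0.001, 1.57]
contact_force: [0.2, 1.0, -0.2]
grip_width: 91.3
finger_force: 0.0
```

Request:
arm_command --gripper '[91.8,91.8,91.8,91.8,91.8]' --pt "1 0.7 0" --pt "1 0.7 0" --pt "1 0.7 0" --pt "1 0.7 0" --pt "1 0.7 0" --twist '[0,0,0,0,0]'

```text
time: 22.12
tool_pos: [542.6, 83.4, 328.7]
tcp_rot: [3.141, 0.0, 1.571]
contact_force: [-0.2, -0.0, -0.1]
grip_width: 92.0
finger_force: 0.0
```

Request:
arm_command --gripper '[91.8,91.8,91.8,91.8,91.8]' --pt "0.7 0.4 0" --pt "0.26 0.1 0" --pt "0 0 0" --pt "0 0 0" --pt "0 0 0" --twist '[0,0,0,0,0]'

```text
time: 22.75
tool_pos: [554.3, 105.9, 328.3]
tcp_rot: [3.141, 0.0, 1.57]
contact_force: [-0.2, -0.4, -0.0]
grip_width: 92.2
finger_force: 0.0
```

```bash
python3 cr.py
```

```text
t 22.75 pos [554.3 105.9 328.3] r 211.1 crank(mod) 4.879 push 0.2 rad -0.4 fz -0.0 w 92.2
```

Request:
arm_command --gripper '[91.8,91.8,91.8,91.8,60]' --pt "0.03 0 0.8" --pt "0 0 1" --pt "0 0 1" --pt "0 0 1" --pt "0 0 0" --twist '[0,0,0,0,0]'

```text
time: 23.38
tool_pos: [553.4, 106.8, 231.5]
tcp_rot: [-3.138, 0.0, 1.57]
contact_force: [-0.7, -0.4, -0.1]
grip_width: 85.9
finger_force: 0.0
```

Request:
arm_command --gripper '[20,20,20,20,20]' --pt "0 0 0" --pt "0 0 0" --pt "0 0 0" --pt "0 0 0" --pt "0 0 0" --twist '[0,0,0,0,0]'

```text
time: 24.0
tool_pos: [554.5, 107.3, 233.1]
tcp_rot: [3.141, 0.0, 1.571]
contact_force: [-0.1, -0.4, 0.2]
grip_width: 36.5
finger_force: 0.0
```

Request:
arm_command --gripper '[20,20,20,20,20]' --pt "0 0 0" --pt "0 0 0" --pt "0 0 0" --pt "0 0 0" --pt "0 0 0" --twist '[0,0,0,0,0]'

```text
time: 24.62
tool_pos: [553.6, 107.3, 233.0]
tcp_rot: [-3.14, 0.0, 1.571]
contact_force: [-5.1, 0.1, 2.2]
grip_width: 26.7
finger_force: 30.0
```

```bash
sed -i 's/534,-19\./533.13,-16.45/; s/2.339/2.3495/' lev.py; python3 lev.py; python3 - <<'E'
from h import *
P=np.array([533.13,-16.45]);d=get_obs()['tool_pos'][:2]-P;t=np.arctan2(d[1],d[0])
T=t+.08*np.arange(16);X=P[:,None]+125*np.array([np.cos(T),np.sin(T)])
for i,q in enumerate(np.round(np.diff(X)[::-1].T/25,2).tolist()):print(round(2.3495-T[i+1],2),q)
E
```

```text
t 24.625 pos [553.62317184 107.30922439 232.95270712] r 125.4444726281587 lev 0.9428036714823052 push 5.091384052004573 rad -0.7470245300261016 fz 2.159000919812502 w 26.70278986697278
0.86 [0.05, -0.4]
0.78 [0.02, -0.4]
0.7 [-0.01, -0.4]
0.62 [-0.05, -0.4]
0.54 [-0.08, -0.39]
0.46 [-0.11, -0.38]
0.38 [-0.14, -0.37]
0.3 [-0.17, -0.36]
0.22 [-0.2, -0.35]
0.14 [-0.22, -0.33]
0.06 [-0.25, -0.31]
-0.02 [-0.27, -0.29]
-0.1 [-0.3, -0.27]
-0.18 [-0.32, -0.24]
-0.26 [-0.34, -0.22]
```

Request:
arm_command --gripper '[20,20,20,20,20]' --pt "0.05 -0.4 0" --pt "0.02 -0.4 0" --pt "-0.01 -0.4 0" --pt "-0.05 -0.4 0" --pt "-0.08 -0.39 0" --twist '[0,0,0,0,0]'

```text
time: 25.25
tool_pos: [507.6, 106.3, 233.1]
tcp_rot: [3.134, -0.002, 1.571]
contact_force: [12.5, 4.0, -4.8]
grip_width: 26.6
finger_force: 30.0
```

Request:
arm_command --gripper '[20,20,20,20,20]' --pt "-0.11 -0.38 0" --pt "-0.14 -0.37 0" --pt "-0.17 -0.36 0" --pt "-0.2 -0.35 0" --pt "-0.22 -0.33 0" --twist '[0,0,0,0,0]'

```text
time: 25.88
tool_pos: [461.8, 86.6, 233.1]
tcp_rot: [3.136, -0.005, 1.571]
contact_force: [9.6, 9.9, -4.9]
grip_width: 26.5
finger_force: 30.0
```

```bash
python3 lev.py
```

```text
t 25.875 pos [461.81591484  86.58849319 233.11459745] r 125.31013455394209 lev 0.17329191628632223 push -13.561911670127605 rad 2.709025293902563 fz -4.855806034525274 w 26.487696983231693
```

Request:
arm_command --gripper '[20,20,20,20,20]' --pt "-0.12 -0.16 0" --pt "-0.12 -0.16 0" --pt "-0.13 -0.15 0" --pt "-0.14 -0.15 0" --pt "-0.14 -0.14 0" --twist '[0,0,0,0,0]'

```text
time: 26.5
tool_pos: [445.0, 72.5, 233.3]
tcp_rot: [3.131, -0.01, 1.57]
contact_force: [23.0, 26.1, -14.5]
grip_width: 26.7
finger_force: 30.0
```

```bash
python3 lev.py
```

```text
t 26.5 pos [445.04339621  72.45527882 233.31434088] r 125.15349922684797 lev -0.002069028409235507 push -34.72113338909766 rad 2.371304634627007 fz -14.482218082677685 w 26.675110653440157
```

At the outer stop. I'll ease off slightly, release and lift away.

Request:
arm_command --gripper '[20,30,50,91.8,91.8]' --pt "0.05 0.05 0" --pt "0 0 0" --pt "0 0 0" --pt "0 0 0" --pt "0 0 0" --twist '[0,0,0,0,0]'

```text
time: 27.12
tool_pos: [442.1, 69.4, 233.0]
tcp_rot: [3.142, 0.0, 1.571]
contact_force: [0.6, 0.4, 0.1]
grip_width: 55.5
finger_force: 0.0
```

Request:
arm_command --gripper '[91.8,91.8,91.8,91.8,91.8]' --pt "0 0 0" --pt "0 0 -0.5" --pt "0 0 -1" --pt "0 0 -1" --pt "0 0 -1" --twist '[0,0,0,0,0]'

```text
time: 27.75
tool_pos: [442.3, 69.5, 322.2]
tcp_rot: [3.14, 0.0, 1.571]
contact_force: [0.9, 0.1, 0.1]
grip_width: 91.9
finger_force: 0.0
```

Request:
arm_command --gripper '[91.8,91.8,91.8,91.8,91.8]' --pt "-0.7 0 0" --pt "-0.7 0 0" --pt "0 0 0" --pt "0 0 0" --pt "0 0 0" --twist '[0,0,0,0,0]'

```text
time: 28.38
tool_pos: [442.2, 35.0, 320.6]
tcp_rot: [3.141, -0.0, 1.571]
contact_force: [0.3, -0.1, 0.3]
grip_width: 92.0
finger_force: 0.0
```

```bash
python3 - <<'E'
from h import *
o=get_obs();print(o['time'],o['tool_pos'],o['contact_force'])
im=capture("wrist");cv2.imwrite("pics/w3.png",im[:,:,::-1])
W=cam("wrist",o);t=2.3495;P=np.array([533.13,-16.45])
print(proj(W,[*(P+125*np.array([np.cos(t),np.sin(t)])),270]))
E
```

```text
28.375 [442.23945647  35.0397888  320.61658471] [ 0.25815451 -0.11726421  0.3267139 ]
[283.27902163 168.25593096]
```

View pics/w3.png

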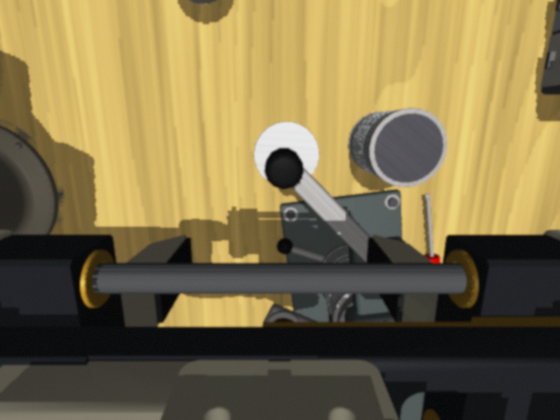

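The knob is at (284,168), where the outer stop should put it (283,168). The tin and lids are undisturbed, and the gripper is clear.

```bash
python3 -c "
from plant import *
print(close_job())"
```

```text
the job is handed in; nothing more can be done
None
```

The job is handed in with no verdict shown: I set the roll about 5 N above its free drag, turned the crank at about 1 rad/s past the side seam twice (about 0.55 rad beyond the second pass), and returned the lever to its outer stop, with the gripper clear and the nearby tin and lids undisturbed.

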